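# Hang two rinsed beakers on their drying pegs and lock the carrier

### The job

Put both rinsed measuring beakers upside down over the drying pegs of the carrier, blue on the peg with the blue foot and orange on the peg with the orange foot, each standing upright with its rim fully down on the foot disc. Once both are on and released, slide the carrier's yellow lock grip all the way to its end stop beside the green keeper. Leave the pump bottle, the red-lidded jar and the glove box where they stand.

Things in the scene. Friction and masses are not known exactly. Their poses are not given: they have to be found in the camera images.
- beaker_blue: blue square measuring beaker, open at one end: 120 long, 52 x 52 outside, walls 3 thick, so a 46 x 46 inside, closed end 5 thick; about 120 g. A white band, 10 wide, marks the mouth end. It starts lying on one side on the counter. Origin: its middle (60 from each end, 26 above the counter when lying). x runs from the closed end to the open mouth; at the start x is level and points mostly towards the carrier, +y, within about 60 degrees
- beaker_orange: orange square measuring beaker, open at one end: 120 long, 52 x 52 outside, walls 3 thick, so a 46 x 46 inside, closed end 5 thick; about 120 g. A white band, 10 wide, marks the mouth end. It starts lying on one side on the counter. Origin: its middle (60 from each end, 26 above the counter when lying). x runs from the closed end to the open mouth; at the start x is level and points mostly towards the carrier, +y, within about 60 degrees
- beaker_blue_mouth (a point): centre of the blue beaker's open mouth, in the plane of its rim; axes as the beaker's
- beaker_orange_mouth (a point): centre of the orange beaker's open mouth, in the plane of its rim; axes as the beaker's
- peg_blue_seat (a point): drying peg of the blue beaker, fixed on the carrier: blue round foot disc of 84 diameter and 6 thick, with an upright steel post in its middle, 28 diameter, 95 high above the disc, the top 15 tapering to 12 diameter. This point: centre of the disc's upper face (18 above the counter), where the beaker's rim comes to rest; z up
- peg_orange_seat (a point): drying peg of the orange beaker, fixed on the carrier: orange round foot disc of 84 diameter and 6 thick, with an upright steel post in its middle, 28 diameter, 95 high above the disc, the top 15 tapering to 12 diameter. This point: centre of the disc's upper face (18 above the counter), where the beaker's rim comes to rest; z up
- carrier: fixed aluminium tray, 220 (x) x 320 (y), deck 12 thick, end walls 40 high at its y ends. Origin: centre of the underside. x points away from the robot, within 17 degrees. In its frame the pegs stand at x 45, y 75 and -75 (colours vary); the lock track (44 wide, 190 long, top 26 above the counter) runs along y at x -75; green keeper, 34 above the counter, 24 long, centred at y 112; red mark at y -95
- lock (a joint): travel of the yellow lock grip in m along the carrier's +y: 0 at the red (open) end, 0.10 at the end stop at the green keeper (locked). It stays where it is left; about 2.5 N of friction
- lock_top (a point): centre of the top of the yellow lock grip, 72 above the counter; the grip is 30 (carrier x) x 22 (carrier y) x 46 high, standing on the track; a flat bolt 6 high sticks out of its foot towards the keeper. Axes as the carrier's
- pump_bottle: loose white pump bottle with purple band, 72 diameter, 193 high. Origin: centre of its underside
- jar: loose pale jar with red lid, 84 diameter, 100 high. Origin: centre of its underside
- glove_box: loose white and teal cardboard glove box, 120 (x) x 240 (y) x 80 high. Origin: centre of its underside
Not all that is in view belongs to the job. Leave any purple or turquoise look-alike of the beaker_blue alone. Leave any black look-alike of the beaker_orange alone.

How it is judged:
On the way, in this order (a step that is already met when the one before it is completed fails the run):
1. both beakers stand upside down on the pegs of their own colour, released (z of beaker_blue_mouth in the frame of peg_blue_seat between -0.004 and 0.006 m and horizontal distance between beaker_blue_mouth and peg_blue_seat below 0.015 m and angle between each of beaker_blue, beaker_orange's own x axis and vertical above 3.02 rad and contact force between the fingers and beaker_blue below 0.2 N and z of beaker_orange_mouth in the frame of peg_orange_seat between -0.004 and 0.006 m and horizontal distance between beaker_orange_mouth and peg_orange_seat below 0.015 m and contact force between the fingers and beaker_orange below 0.2 N), for 0.2 s.
2. the lock grip is at its end stop by the keeper (value of joint lock above 0.095 m), for 0.1 s.
At the end, for the whole second after the job is handed in: each beaker is upside down on the peg of its own colour, rim within 6 mm of the foot disc, mouth centre within 15 mm of the peg's axis, upright within about 7 degrees, released and at rest, and the lock grip is within 5 mm of its end stop at the keeper (all of step 1 and value of joint lock above 0.095 m and linear speed of each of beaker_blue, beaker_orange below 0.02 m/s); the robot touches nothing.
It fails at once if the pump bottle is shifted by more than 25 mm or tipped (distance of pump_bottle from where it was at the start of the episode above 0.025 m or angle between pump_bottle's own z axis and vertical above 0.35 rad).
It fails at once if the jar is shifted by more than 25 mm or tipped (distance of jar from where it was at the start of the episode above 0.025 m or angle between jar's own z axis and vertical above 0.35 rad).
It fails at once if the glove box is shifted by more than 25 mm or tipped (distance of glove_box from where it was at the start of the episode above 0.025 m or angle between glove_box's own z axis and vertical above 0.35 rad).
It also fails if it takes over 72 s, if anything falls off the work surface, if the arm or the gripper's body presses on something with over 40 N, if the wrist force passes 120 N, or if a joint passes its speed limit or range.

### The arm

A 7-joint arm with a two-finger parallel gripper is mounted at the origin on the work surface. World frame = base frame: x ahead of the robot, y to its left, z up, the work surface at z = 0. Lengths are in m, angles in rad, forces in N, time in s.
With the tool pointing down it reaches from about 0.425 to 0.925 m from the base axis. Payload 6.8 kg.
Tool frame: the origin (TCP) lies between the finger pads; the fingertips stand 22 mm ahead of it and the grasp point (between the pads) lies 3 mm ahead of it; z points along the fingers, y is the direction in which the jaws open and shut (so a half turn about z gives the same grasp; the last joint's range is limited). The gripper opens to 85 mm and grips with 20 to 120 N. Pads are 22 mm wide; open, the fingers measure 114 mm over their backs; the gripper's body (76 mm by 85 mm) begins 54 mm behind the grasp point. The pads swing forward as they close: fully open they stand 13 mm farther back than shut.
Start: joints at [-1.339, 0.477, 0.022, 1.555, -0.011, 1.109, -0.083], TCP at [0.225, 0.636, 0.253] pointing down, gripper open.
Joint ranges: [-2.96, 2.96], [-0.34, 2.1], [-1.41, 1.46], [0.24, 2.44], [-1.37, 4.51], [0.17, 1.92], [-2.96, 2.96]. Speed limits (rad/s): [2.39, 2.39, 3.14, 3.14, 3.14, 3.14, 3.14].

### API

Orientations are given as a unit quaternion [w, x, y, z].
In Python, from station import bot gives the robot as it stands. The module is installed in compiled form; this text tells all that it offers.
- The arm moves only by the tool drive_tool, never from a script. Its argument "series" is one flat list of numbers, 7 for each row, row after row: the opening, from -1 (shut) to 1 (fully open), then the shift along the tool's x, y, z in mm, then the turn, a rotation vector about the tool's x, y, z in rad. In form: [jaw, x, y, z, wx, wy, wz, jaw, x, y, z, wx, wy, wz, ...]. A call has 1 to 12 rows; each row shifts and turns the commanded pose from where the row before left it, along the tool's axes as they then stand; what a row does not reach is not made up. A row lasts 1/8 s, in which the tool goes at most 62.5 mm and 10.7 degrees, less where a joint would pass 70% of its speed; a pose out of reach is approached as far as the arm can. A call with a gripper value outside its range is refused whole. The fingers move at their own pace and stop on an object; "force" is the grip in N (left out, the last holds). Time passes only in rows, so rows that do not move let the fingers close. It gives the time, the measured TCP pose, the force and the opening at its end, in the units of the state.
- bot.get_obs(): the state, without advancing time (a new reading comes with each control period).
- bot.read_camera(name): name is "side" or "top"; returns a dict with "pixels" (480x640x3 uint8, blue, green, red), "camera_matrix" (3x3 intrinsics, pixels), "rvec" (rotation vector, rad) and "tvec" (3), from world to camera coordinates, as OpenCV has them. Camera axes: x right, y down, z forward; pixel columns grow to the right and rows downward; lengths in m; the calibration is good to about 2 mm. A picture is of the moment at which its call begins. There is no depth.
- bot.hand_in(): hands the job in, once; it reports no verdict.
The state is a dict: "t": time; "q": joint angles; "joint_vel": joint speeds; "joint_torque": joint torques, N m; "eef_pos": TCP position; "tool_rot": TCP orientation; "contact_force": force on the tool from outside, world axes, zero at the start; "torque": the same for the moment, N m; "gripper_width": opening from 0.0 (shut) to 1.0 (fully open).
Only numpy, scipy, OpenCV 4.12 (cv2) and the standard library are available. Lean on these libraries where they do the work, as an engineer would, in place of code of your own. Each camera call takes 0.05 s, during which the arm holds its last target. There are 200 camera calls.

## Working session

There is one attempt and no reset: what is moved stays moved. The work goes in short steps, Python scripts to look and compute and a tool call to move; the robot and the scene stay as the last step left them, time stands still between calls to the robot, and variables do not carry over. Pictures are saved under pics/ and viewed, about 8 in all and at most 12, crops included, and the job is handed in when it is done.

Besides the shell and the picture viewer there is one more tool, called as name(argument=value, ...), one argument or row to a line, values as JSON. drive_tool: Moves the arm, as the interface text tells. Its arguments: {"type":"object","properties":{"series":{"type":"array"},"force":{"type":"number"}},"required":["series"]}

```bash
mkdir -p pics; ls; cat > h.py <<'E'
import numpy as np, cv2
from station import bot
def cam(n):
    c=bot.read_camera(n); R=cv2.Rodrigues(np.array(c["rvec"],float))[0]; return c["pixels"],np.array(c["camera_matrix"],float),R,np.array(c["tvec"],float).ravel()
def ray(C,u,v,z):
    _,K,R,t=C; d=R.T@np.linalg.solve(K,[u,v,1.]); o=-R.T@t; return o+d*(z-o[2])/d[2]
def proj(C,P):
    _,K,R,t=C; return cv2.projectPoints(np.array(P,float).reshape(-1,3),cv2.Rodrigues(R)[0],t,K,None)[0].reshape(-1,2)
E
python3 - <<'E'
from h import *
for n in("top","side"):
    C=cam(n); cv2.imwrite(f"pics/{n}0.png",C[0]); print(n,-C[2].T@C[3],C[1][0,0])
print(bot.get_obs())
E
```

```text
pics
top [ 0.49154475 -0.09262499  1.12335068] 439.5468239764182
side [-0.02337118 -0.71495783  0.94798284] 514.961060926792
{'t': 0.1, 'q': array([-1.33909818,  0.47771981,  0.02232575,  1.55632703, -0.01147422,
        1.10933929, -0.08309734]), 'joint_vel': array([ 5.97578035e-04, -2.28648961e-03,  3.30775850e-04, -3.44976591e-03,
        5.79884982e-04, -1.61485750e-04, -6.80418785e-05]), 'joint_torque': array([ 3.92800473e-03, -5.97754920e+01,  1.61348663e+00, -2.81951612e+01,
        1.28933552e-02,  5.08740137e-03,  3.76111200e-05]), 'eef_pos': array([0.22481409, 0.63593379, 0.25243181]), 'tool_rot': array([-7.30601033e-05,  1.69058444e-01,  9.85605676e-01, -8.29495962e-04]), 'contact_force': array([0.00178692, 0.09056243, 0.20221867]), 'torque': array([0.00863473, 0.04450763, 0.00590188]), 'gripper_width': 0.9995662620218453}
```

View pics/top0.png

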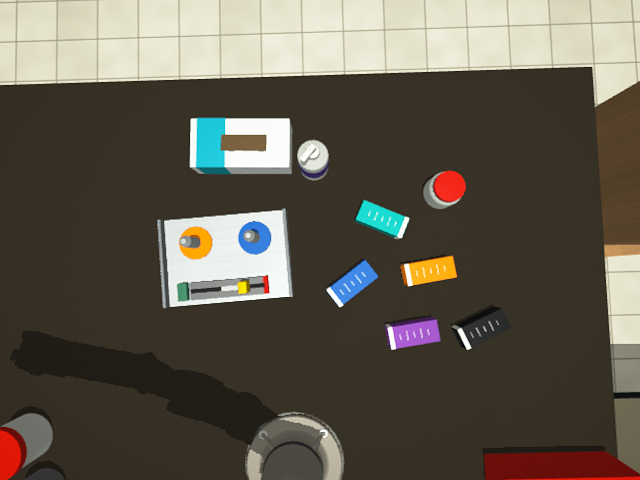

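View pics/side0.png

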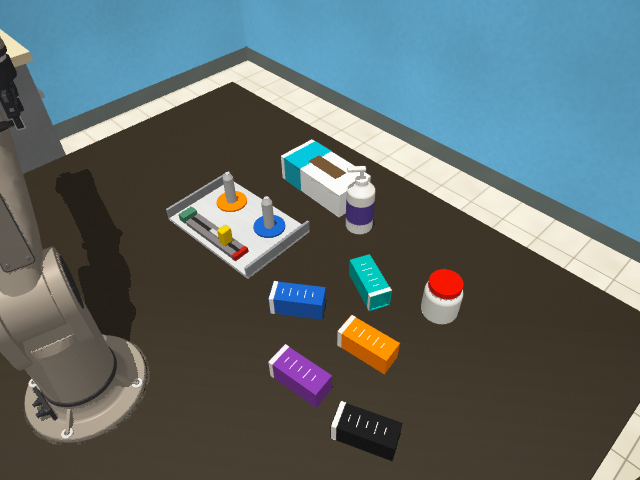

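The top view shows the blue beaker at (352,283) with its mouth towards lower-left, and the orange one at (428,270) with its mouth left. The blue peg is at (254,237), the orange peg at (195,242), and the yellow grip at (243,287), near the red end. The side view agrees, with turquoise, purple and black decoys. Next I'll fit poses by silhouette in both views.

```bash
cat > fit.py <<'E'
from h import *
from scipy.optimize import minimize
H={'blue':(105,118,90,60),'orange':(10,22,150,120),'yellow':(24,32,150,120)}
def comps(C,col,amin=60):
    h=cv2.cvtColor(C[0],cv2.COLOR_BGR2HSV); a,b,s,v=H[col]
    m=cv2.inRange(h,(a,s,v),(b,255,255)); n,l,st,c=cv2.connectedComponentsWithStats(m)
    return [((l==i).astype(np.uint8),c[i],st[i,4]) for i in range(1,n) if st[i,4]>=amin]
def hullmask(pts,S=4):
    m=np.zeros((480*S,640*S),np.uint8); cv2.fillConvexPoly(m,cv2.convexHull(np.round((pts+.5)*S-.5).astype(np.int32)),1); return m
def obshull(m):
    p=np.argwhere(m)[:,::-1].astype(float)
    p=np.vstack([p+d for d in ([-.4,-.4],[.4,-.4],[-.4,.4],[.4,.4])]); return hullmask(p)
def box(x0,x1,y,z0,z1): return np.array([[a,b,c] for a in(x0,x1) for b in(-y,y) for c in(z0,z1)])
def place(P,x,y,a): 
    c,s=np.cos(a),np.sin(a); return P@np.array([[c,s,0],[-s,c,0],[0,0,1]])+[x,y,0]
def cost(p,items):
    r=0
    for C,ob,P in items:
        m=hullmask(proj(C,place(P,*p))); r+=1-(m&ob).sum()/(m|ob).sum()
    return r/len(items)
def fit(items,p0):
    best=None
    for st in(.02,.005):
        s=np.vstack([p0]+[np.array(p0)+d for d in np.diag([st,st,st*10])])
        r=minimize(cost,p0,args=(items,),method='Nelder-Mead',options=dict(initial_simplex=s,xatol=1e-4,fatol=1e-5,maxiter=150)); p0=r.x
    return r.x,r.fun
E
python3 - <<'E'
from fit import *
T,S=cam("top"),cam("side")
for c in H:
    for n,C in(("top",T),("side",S)): print(c,n,[(k[1].round(),k[2]) for k in comps(C,c)])
print(ray(T,352,283,.052),ray(T,428,270,.052),ray(T,254,237,.018),ray(T,195,242,.018),ray(T,243,287,.072))
E
```

```text
blue top [(array([255., 238.]), np.int32(688)), (array([354., 281.]), np.int32(996))]
blue side [(array([269., 227.]), np.int32(456)), (array([300., 300.]), np.int32(1627))]
orange top [(array([197., 243.]), np.int32(616)), (array([433., 270.]), np.int32(961)), (array([403., 274.]), np.int32(72))]
orange side [(array([231., 202.]), np.int32(387)), (array([370., 345.]), np.int32(1885))]
yellow top [(array([242., 287.]), np.int32(112))]
yellow side [(array([225., 235.]), np.int32(220))]
[ 0.4416748 -0.1550655  0.052    ] [ 0.46831506 -0.34010866  0.052     ] [0.56196003 0.08649566 0.018     ] [0.55331308 0.23591453 0.018     ] [0.43978418 0.10607003 0.072     ]
```

```bash
cat >> fit.py <<'E'
def withwhite(C,m):
    h=cv2.cvtColor(C[0],cv2.COLOR_BGR2HSV); b=((h[...,2]>70)&(cv2.dilate(m,np.ones((23,23)))>0))|(m>0)
    n,l,st,_=cv2.connectedComponentsWithStats(b.astype(np.uint8)); return (l==np.bincount(l[m>0]).argmax()).astype(np.uint8)
E
cat > f1.py <<'E'
from fit import *
T,S=cam("top"),cam("side"); B=box(-.06,.06,.026,0,.052)
th=np.linspace(0,6.283,40)[:-1]
disc=np.array([[.042*np.cos(t),.042*np.sin(t),z] for t in th for z in(.012,.018)])
pk=lambda C,c,u:min(comps(C,c),key=lambda k:np.hypot(*(k[1]-u)))[0]
vis={}
for c,ut,us,p0 in(("blue",(354,281),(300,300),(.44,-.155,2.3)),("orange",(433,270),(370,345),(.468,-.34,1.7))):
    it=[(C,obshull(withwhite(C,pk(C,c,u))),B) for C,u in((T,ut),(S,us))]
    p,e=fit(it,p0); print(c,p.round(4),round(e,3)); [print('  ',fit([i],p)[0].round(4)) for i in it]; vis[c]=p
it=[(T,obshull(pk(T,"blue",(255,238))),disc+[.045,-.075,0]),(S,obshull(pk(S,"blue",(269,227))),disc+[.045,-.075,0]),
(T,obshull(pk(T,"orange",(197,243))),disc+[.045,.075,0]),(S,obshull(pk(S,"orange",(231,202))),disc+[.045,.075,0])]
p,e=fit(it,(.515,.17,.07)); print("carrier",p.round(4),round(e,3)); [print('  ',fit(i,p)[0].round(4)) for i in (it[::2],it[1::2])]
W=place(np.array([[.045,-.075,.018],[.045,.075,.018],[-.075,-.06,.072]]),*p);print(W.round(4))
G=np.array([[a,b,z] for a in(-.015,.015) for b in(-.011,.011) for z in(.026,.072)])
g,e=fit([(T,obshull(pk(T,"yellow",(242,287))),G),(S,obshull(pk(S,"yellow",(225,235))),G)],(.44,.106,p[2])); print("grip",g.round(4),e)
gl=place(np.array([[g[0]-p[0],g[1]-p[1],0]]),0,0,-p[2]);print("grip in carrier",gl.round(4))
E
python3 f1.py
```

```text
blue [ 0.4399 -0.1544  2.2029] 0.085
   [ 0.4405 -0.156   2.2032]
   [ 0.4398 -0.1544  2.2024]
orange [ 0.466  -0.3452  1.7543] 0.09
   [ 0.466  -0.3452  1.7543]
   [ 0.4665 -0.3447  1.745 ]
carrier [0.5109 0.1586 0.0663] 0.042
   [0.5119 0.1584 0.0593]
   [0.5104 0.1591 0.0634]
[[0.5608 0.0868 0.018 ]
 [0.5508 0.2364 0.018 ]
 [0.44   0.0938 0.072 ]]
grip [0.4397 0.1104 0.1282] 0.19747699877998498
grip in carrier [[-0.0742 -0.0434  0.    ]]
```

drive_tool(
  series=[1,0,0,-30,0,0,0,1,0,30,0,0,0,0.15,1,0,0,0,0.15,0,0,1,0,0,0,0,0.15,0],
)

```text
t: 0.8
eef_pos: [0.2309, 0.6673, 0.2812]
tool_rot: [-0.093, 0.244, 0.964, -0.056]
contact_force: [-0.2, -0.1, -0.9]
gripper_width: 1.004
```

```bash
cat > k.py <<'E'
import numpy as np, itertools
from scipy.spatial.transform import Rotation as Ro
from scipy.optimize import least_squares
def fk(q,s,w):
    o1,h,a,b,d,o7,e=w
    R=Ro.from_euler('Z',s[0]*q[0]+o1); p=np.array([0,0,h])
    R=R*Ro.from_euler('Y',q[1])*Ro.from_euler('Z',s[1]*q[2]); p=p+R.apply([e,0,a])
    R=R*Ro.from_euler('Y',q[3])*Ro.from_euler('Z',s[2]*q[4]); p=p+R.apply([-e,0,b]) if s[2]==s[2] else p
    R=R*Ro.from_euler('Y',q[5])*Ro.from_euler('Z',s[3]*q[6]+o7); return p+R.apply([0,0,d]),R
E
python3 - <<'E'
from h import *; from k import *
o=bot.get_obs(); print(o['q'].round(4),o['eef_pos'],o['tool_rot'])
D=[([-1.33909818,.47771981,.02232575,1.55632703,-.01147422,1.10933929,-.08309734],[.22481409,.63593379,.25243181],[-7.306e-05,.169058,.985606,-.000829]),(o['q'],o['eef_pos'],o['tool_rot'])]
D=[(np.array(q),np.array(p),Ro.from_quat(np.roll(r,-1))) for q,p,r in D]
np.save('D.npy',np.array([np.r_[q,p,r.as_quat()] for q,p,r in D]))
for s in itertools.product([1,-1],repeat=4):
    best=None
    for o1 in(0,1.57,3.14,-1.57,2.57):
      for o7 in (0,1.57,3.14,-1.57):
        f=lambda w:np.concatenate([np.r_[(fk(q,s,w)[0]-p)*3,(fk(q,s,w)[1].inv()*r).as_rotvec(),.01*(w[6])] for q,p,r in D])
        r=least_squares(f,[o1,.35,.5,.5,.2,o7,0]); 
        if best is None or r.cost<best.cost: best=r
    if best.cost<1e-2:print(s,best.cost,best.x.round(4))
E
```

```text
[-1.2575  0.5854  0.013   1.3305 -0.1886  1.3572 -0.1182] [0.23092776 0.66731494 0.28119355] [-0.0931938   0.2435424   0.96377604 -0.05601575]
(1, 1, -1, -1) 0.0055816379193152224 [ 2.5567  0.1196  0.1667  0.4622 -0.1313  1.5617  0.138 ]
(1, -1, -1, -1) 0.0066507823165965416 [ 2.5925  0.0952  0.1266  0.4566 -0.1812  1.5658  0.1555]
(-1, 1, -1, 1) 0.0016281559390031429 [-0.133   0.3307  0.5819  0.4606  0.3877  1.6721 -0.0034]
(-1, 1, -1, -1) 0.0008688471835549375 [-0.1332  0.3312  0.5823  0.4607  0.3885  1.4705 -0.0036]
(-1, -1, -1, 1) 0.0015079962135875684 [-0.0909  0.3112  0.5311  0.4678  0.3255  1.6823  0.0093]
(-1, -1, -1, -1) 0.00019747076273850375 [-0.0911  0.3113  0.5318  0.4677  0.3262  1.4808  0.0092]
```

```bash
cat > mv.py <<'E'
from h import *; from k import *
import json,sys
def cur():
    o=bot.get_obs(); D=np.load('D.npy'); R=Ro.from_quat(np.roll(o['tool_rot'],-1))
    D=np.vstack([D,np.r_[o['q'],o['eef_pos'],R.as_quat()]]); np.save('D.npy',D); return np.array(o['eef_pos']),R
def fitk():
    D=np.load('D.npy'); s=(-1,-1,-1,-1)
    def f(w): 
        out=[]
        for d in D:
            p,R=fk(d[:7],s,w); out.append(np.r_[(p-d[7:10])*3,(R.inv()*Ro.from_quat(d[10:])).as_rotvec()])
        return np.concatenate(out)
    r=least_squares(f,[-.09,.31,.53,.468,.326,1.48,0]); return s,r.x,np.abs(f(r.x)).max()
# tool orientation: z axis and jaw axis y
def ori(z,y):
    z=np.array(z,float);z/=np.linalg.norm(z); y=np.array(y,float); y-=z*(y@z); y/=np.linalg.norm(y); return Ro.from_matrix(np.c_[np.cross(y,z),y,z])
def plan(p,R,P,Q,n):
    f=lambda v:0
    def run(v):
        a,A=p,R
        for _ in range(n): a=a+A.apply(v[:3]/1000); A=A*Ro.from_rotvec(v[3:])
        return a,A
    def res(v): a,A=run(v); return np.r_[(a-P)*1000,(A.inv()*Q).as_rotvec()*300]
    rv=(R.inv()*Q).as_rotvec()/n
    v=least_squares(res,np.r_[R.inv().apply(P-p)*1000/n,rv]).x
    v=np.r_[v[:3].round(1),v[3:].round(4)]; a,A=run(v)
    print(n,'x',v.tolist(),'deg/row',np.degrees(np.linalg.norm(v[3:])).round(1),'end',a.round(4)); return a,A
E
python3 - <<'E'
from mv import *
p,R=cur(); print(R.as_matrix().round(2))
down=ori([0,0,-1],[-.807,-.59,0]); d2=ori([0,0,-1],[.807,.59,0])
for Q in(down,d2): print(np.degrees((R.inv()*Q).magnitude()))
Q=min((down,d2),key=lambda Q:(R.inv()*Q).magnitude())
a,A=plan(p,R,np.array([.52,.30,.28]),Q,8)
plan(a,A,np.array([.44,-.15,.25]),Q,8)
E
```

```text
[[-0.86  0.46 -0.21]
 [ 0.48  0.88 -0.06]
 [ 0.15 -0.15 -0.98]]
154.6872195663257
28.316414021148827
8 x [-57.5, -12.6, -3.3, -0.0233, -0.0146, 0.0553] deg/row 3.5 end [0.5203 0.3    0.2797]
8 x [-39.5, -41.3, 3.7, 0.0, 0.0, 0.0] deg/row 0.0 end [ 0.4402 -0.1501  0.25  ]
```

drive_tool(
  series=[1,-57.5,-12.6,-3.3,-0.0233,-0.0146,0.0553,1,-57.5,-12.6,-3.3,-0.0233,-0.0146,0.0553,1,-57.5,-12.6,-3.3,-0.0233,-0.0146,0.0553,1,-57.5,-12.6,-3.3,-0.0233,-0.0146,0.0553,1,-57.5,-12.6,-3.3,-0.0233,-0.0146,0.0553,1,-57.5,-12.6,-3.3,-0.0233,-0.0146,0.0553,1,-57.5,-12.6,-3.3,-0.0233,-0.0146,0.0553,1,-57.5,-12.6,-3.3,-0.0233,-0.0146,0.0553],
)

```text
t: 1.8
eef_pos: [0.523, 0.2939, 0.2832]
tool_rot: [0.003, 0.456, 0.89, 0.002]
contact_force: [0.0, 1.0, -0.7]
gripper_width: 1.001
```

```bash
python3 -c "
from mv import *
p,R=cur();print(p,R.as_matrix().round(2).tolist())"
```

```text
[0.52296313 0.29387839 0.28321441] [[-0.58, 0.81, 0.01], [0.81, 0.58, 0.0], [-0.0, 0.01, -1.0]]
```

drive_tool(
  series=[1,-39.5,-41.3,3.7,0,0,0,1,-39.5,-41.3,3.7,0,0,0,1,-39.5,-41.3,3.7,0,0,0,1,-39.5,-41.3,3.7,0,0,0,1,-39.5,-41.3,3.7,0,0,0,1,-39.5,-41.3,3.7,0,0,0,1,-39.5,-41.3,3.7,0,0,0,1,-39.5,-41.3,3.7,0,0,0,1,0,0,0,0,0.15,0,1,0,0,0,0,0.15,0],
)

```text
t: 3.05
eef_pos: [0.4397, -0.1541, 0.2532]
tool_rot: [-0.132, 0.45, 0.88, 0.072]
contact_force: [-0.2, 0.8, 0.1]
gripper_width: 1.003
```

```bash
python3 -c "
from mv import *
p,R=cur();print(p,R.as_matrix().round(2).tolist(),bot.get_obs()['q'].round(3)); print(fitk())"
```

```text
[ 0.43971121 -0.1541268   0.25315952] [[-0.56, 0.81, -0.17], [0.77, 0.59, 0.25], [0.3, 0.01, -0.95]] [-0.14   0.3    0.566  1.921 -0.332  1.249  1.203]
((-1, -1, -1, -1), array([-0.08982266,  0.32063621,  0.50380639,  0.46999065,  0.31243727,
        1.48263159,  0.01749163]), np.float64(0.02658945406003761))
```

```bash
cat > k2.py <<'E'
from k import *
def fk2(q,s,w):
    o=w[:7]; off=w[7:].reshape(-1,3)
    R=Ro.identity(); p=np.zeros(3)
    for i in range(7):
        if i in(1,3,5,6): p=p+R.apply(off[(1,3,5,6).index(i)])
        R=R*Ro.from_euler('ZYZYZYZ'[i],s[i]*q[i]+o[i])
    return p+R.apply([0,0,w[-1] if 0 else 0]),R
E
python3 - <<'E'
from k2 import *
D=np.load('D.npy')
for s in itertools.product([1,-1],repeat=4):
    best=None
    for o1 in (0,1.57,3.14,-1.57):
     for o7 in (0,1.57,3.14,-1.57):
      def f(o):
        return np.concatenate([((Ro.from_euler('ZYZYZYZ',[s[0]*d[0]+o[0],d[1],s[1]*d[2]+o[1],d[3],s[2]*d[4]+o[2],d[5],s[3]*d[6]+o[3]])).inv()*Ro.from_quat(d[10:])).as_rotvec() for d in D])
      r=least_squares(f,[o1,0,0,o7])
      if best is None or r.cost<best.cost: best=r
    if best.cost<.05: print(s,best.cost,best.x.round(3)); b=best
    if s==(-1,-1,-1,-1): print(f(best.x).reshape(-1,3).round(3))
E
```

```text
Traceback (most recent call last):
  File "scipy/spatial/transform/_rotation.pyx", line 1413, in scipy.spatial.transform._rotation.Rotation.from_euler
ValueError: Expected axis specification to be a non-empty string of upto 3 characters, got ZYZYZYZ
```

```bash
cat > ik.py <<'E'
from mv import *
lo=np.array([-2.96,-.34,-1.41,.24,-1.37,.17,-2.96]);hi=np.array([2.96,2.1,1.46,2.44,4.51,1.92,2.96])
S,W,_=fitk()
def ik(P,Q,q0):
    def f(q):
        p,R=fk(q,S,W); return np.r_[(p-P)*100,(R.inv()*Q).as_rotvec()*30,.02*(q-q0)]
    r=least_squares(f,np.clip(q0,lo+.05,hi-.05),bounds=(lo+.03,hi-.03),max_nfev=60)
    p,R=fk(r.x,S,W); e=np.linalg.norm(p-P)*1000,np.degrees((R.inv()*Q).magnitude()); return r.x,e
def tool(mdir,phi,jaw=1):  # tool z = down*cos+mdir*sin ; x~mdir side
    m=np.array([np.cos(mdir),np.sin(mdir),0]); z=np.array([0,0,-np.cos(phi)])+m*np.sin(phi); return ori(z,np.cross([0,0,-1],m)*jaw)
E
python3 - <<'E'
from ik import *
q=bot.get_obs()['q']
for nm,x,y,a in(("blue",.44,-.155,2.203),("orange",.466,-.345,1.754)):
  for phi in(0,20,30,40):
    Q=tool(a,np.radians(phi)); m=np.array([np.cos(a),np.sin(a),0])
    g=np.array([x,y,.03])-.025*m; qq,e=ik(g-Q.apply([0,0,.003]),Q,q); print(nm,phi,qq.round(2),np.round(e,1))
    # place: tool z = sin(phi) down - m' cos(phi); x axis = down-ish ; m' final yaw; outward direction yaw=pi+..
    row=[]
    for px,py in((.5608,.0868),(.5508,.2364)):
      for yaw in np.radians(range(-180,180,30)):   # yaw = direction of tool's horizontal part
        t=np.array([np.cos(yaw),np.sin(yaw),0]); z=t*np.cos(np.radians(phi))+np.array([0,0,-np.sin(np.radians(phi))])
        y_=np.cross([0,0,-1],-t); Q2=ori(z,y_)
        ok=[]
        for h in(.105,.23):
          q2,e2=ik(np.array([px,py,h])-Q2.apply([0,0,.003]),Q2,qq); ok.append(max(e2[0],e2[1]*3)<3)
        row.append((int(np.degrees(yaw).round()),''.join('01'[k] for k in ok)))
    print('   ',row[:12]);print('   ',row[12:])
E
```

```text
blue 0 [-0.13  0.55  0.46  2.16 -0.48  0.53  1.33] [0. 0.]Traceback (most recent call last):
  File "<stdin>", line 16, in <module>
  File "<stdin>", line 16, in <genexpr>
TypeError: string indices must be integers, not 'numpy.bool'
```

```bash
cat > scan.py <<'E'
from ik import *
q=bot.get_obs()['q']
for nm,x,y,a in(("blue",.44,-.155,2.203),("orange",.466,-.345,1.754)):
  px,py={'blue':(.5608,.0868),'orange':(.5508,.2364)}[nm]
  for phi in(0,20,35,50):
    Q=tool(a,np.radians(phi)); m=np.array([np.cos(a),np.sin(a),0])
    g=np.array([x,y,.03])-.025*m; qq,e=ik(g-Q.apply([0,0,.003]),Q,q); print(nm,phi,qq.round(2),np.round(e,1))
    row=[]
    for yaw in np.radians(range(-180,180,30)):
        t=np.array([np.cos(yaw),np.sin(yaw),0]); z=t*np.cos(np.radians(phi))+np.array([0,0,-np.sin(np.radians(phi))])
        Q2=ori(z,np.cross([0,0,-1],-t)); ok=''
        for h in(.105,.23):
          q2,e2=ik(np.array([px,py,h])-Q2.apply([0,0,.003]),Q2,qq); ok+='01'[int(max(e2[0],e2[1]*3)<3)]
        row.append((int(np.degrees(yaw).round()),ok,q2.round(1).tolist() if ok=='11' else 0))
    print('   ',[r for r in row if r[2]])
E
python3 scan.py
```

```text
blue 0 [-0.13  0.55  0.46  2.16 -0.48  0.53  1.33] [0. 0.]
    [(-120, '11', [-1.2, 1.6, 1.4, 1.3, 0.0, 1.9, -0.3]), (-90, '11', [-1.4, 1.4, 1.3, 1.6, 0.2, 1.4, -0.4]), (-60, '11', [-1.5, 1.0, 0.9, 2.0, 1.0, 1.1, -1.1]), (-30, '11', [-1.8, 1.2, 1.2, 2.4, 1.7, 0.5, -1.8])]
blue 20 [ 0.03  0.69  0.43  1.93 -0.51  0.97  1.42] [0. 0.]
    [(-120, '11', [-1.1, 1.3, 1.2, 1.3, -0.1, 1.8, -0.5]), (-90, '11', [-1.4, 1.2, 1.2, 1.7, 0.1, 1.3, -0.4]), (-60, '11', [-1.5, 0.8, 0.9, 2.0, 0.8, 0.9, -0.8])]
blue 35 [ 0.2   0.81  0.3   1.76 -0.45  1.24  1.39] [0. 0.]
    [(-120, '11', [-1.1, 1.1, 1.1, 1.4, -0.1, 1.7, -0.6]), (-90, '11', [-1.3, 0.9, 1.0, 1.7, 0.2, 1.2, -0.5]), (-60, '11', [-1.1, 0.5, 0.5, 2.0, 0.9, 1.0, -0.8]), (-30, '11', [-1.4, 0.4, 0.9, 2.3, 1.5, 0.5, -0.9]), (60, '11', [1.3, 0.9, -1.4, 2.2, -0.2, 0.3, 2.9]), (150, '11', [-0.1, 0.8, 0.1, 1.3, -0.4, 1.9, -2.1])]
blue 50 [ 0.23  0.97  0.32  1.58 -0.5   1.53  1.44] [0. 0.]
    [(-180, '11', [-0.5, 0.8, 0.5, 1.3, -0.3, 1.8, -1.5]), (-150, '11', [-0.8, 0.9, 0.8, 1.4, -0.2, 1.7, -1.0]), (-120, '11', [-1.1, 0.8, 1.0, 1.5, -0.1, 1.5, -0.6])
[... 1188 characters left out ...]
]), (90, '11', [0.9, 1.0, -1.3, 2.0, 0.0, 0.6, 2.9]), (120, '11', [-0.5, 0.7, 0.5, 1.6, -1.0, 1.7, -2.2]), (150, '11', [-0.4, 0.8, 0.3, 1.3, -0.7, 1.9, -2.1])]
orange 50 [ 0.55  1.1   0.37  1.28 -0.65  1.7   1.29] [0. 0.]
    [(-180, '11', [-0.6, 0.8, 0.4, 1.3, -0.4, 1.8, -1.8]), (-150, '11', [-0.9, 0.9, 0.7, 1.2, -0.3, 1.9, -1.3]), (-120, '11', [-1.0, 0.8, 0.6, 1.3, 0.0, 1.7, -1.0]), (-90, '11', [-1.2, 0.7, 0.6, 1.5, 0.2, 1.4, -0.7]), (-60, '11', [-1.1, 0.5, 0.3, 1.8, 0.6, 1.1, -0.6]), (-30, '11', [-1.2, 0.3, 0.5, 2.1, 0.8, 0.7, -0.3]), (90, '11', [0.7, 0.7, -1.2, 2.0, -0.1, 0.7, 2.9]), (120, '11', [-0.9, 0.8, 1.0, 1.7, -1.1, 1.7, -2.2]), (150, '11', [-0.8, 0.8, 0.8, 1.4, -0.8, 1.8, -2.0])]
```

```bash
python3 - <<'E'
from mv import *; from ik import tool
p,R=cur(); a=2.203; Q=tool(a,np.pi/4); m=np.array([np.cos(a),np.sin(a),0])
print(p)
g=np.array([.44,-.155,.028])-.025*m-Q.apply([0,0,.003]); print(g,(R.inv()*Q).as_rotvec())
A=plan(p,R,g+[0,0,.09],Q,6); A=plan(*A,g,Q,4)
E
```

```text
[ 0.43971121 -0.1541268   0.25315952]
[ 0.45602664 -0.17687951  0.03012132] [ 0.01133478  0.48408366 -0.00154687]
6 x [-14.9, -0.1, 17.3, 0.0019, 0.0807, -0.0003] deg/row 4.6 end [ 0.4562 -0.1768  0.1204]
4 x [-16.0, -0.0, 16.0, -0.0, -0.0, 0.0001] deg/row 0.0 end [ 0.4562 -0.1768  0.0299]
```

drive_tool(
  series=[1,-14.9,0,17.3,0.002,0.0807,0,1,-14.9,0,17.3,0.002,0.0807,0,1,-14.9,0,17.3,0.002,0.0807,0,1,-14.9,0,17.3,0.002,0.0807,0,1,-14.9,0,17.3,0.002,0.0807,0,1,-14.9,0,17.3,0.002,0.0807,0,1,0,0,0,0,0,0,1,0,0,0,0,0,0],
)

```text
t: 4.05
eef_pos: [0.4566, -0.1771, 0.1203]
tool_rot: [-0.34, 0.419, 0.824, 0.17]
contact_force: [0.0, 0.8, 0.1]
gripper_width: 0.998
```

```bash
python3 - <<'E'
from mv import *; from ik import tool
p,R=cur(); a=2.203; Q=tool(a,np.pi/4); m=np.array([np.cos(a),np.sin(a),0])
g=np.array([.44,-.155,.028])-.025*m-Q.apply([0,0,.003]); print(p,g,(R.inv()*Q).as_rotvec(),bot.get_obs()['contact_force'])
A=plan(p,R,g,Q,5)
C=cam("side"); I=C[0][200:420,200:500]; T=cam("top")[0][180:360,230:480]
cv2.imwrite('pics/a1.png',cv2.resize(np.hstack([I,cv2.resize(T,(305,220))]),None,fx=1.3,fy=1.3))
E
```

```text
[ 0.45663174 -0.17710766  0.12032242] [ 0.45602664 -0.17687951  0.03012132] [-0.00234091  0.0055252  -0.00311345] [0.03190747 0.81154947 0.08803141]
5 x [-12.6, -0.0, 12.9, -0.0005, 0.0011, -0.0006] deg/row 0.1 end [ 0.456  -0.1766  0.0302]
```

View pics/a1.png

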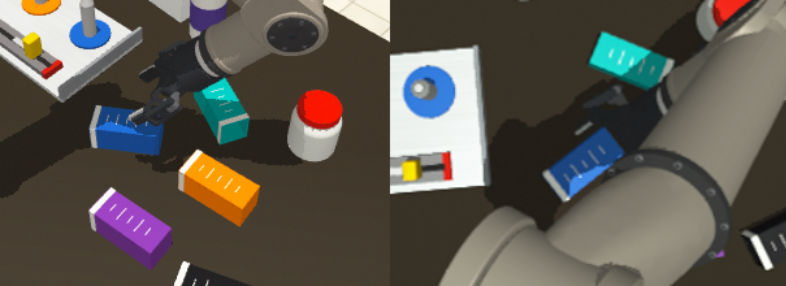

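The picture shows the fingers straddling the blue beaker, with the hand clear of the turquoise one and the jar. I'll descend and grip.

drive_tool(
  series=[1,-12.6,0,12.9,-0.0005,0.001,-0.0006,1,-12.6,0,12.9,-0.0005,0.001,-0.0006,1,-12.6,0,12.9,-0.0005,0.001,-0.0006,1,-12.6,0,12.9,-0.0005,0.001,-0.0006,1,-12.6,0,12.9,-0.0005,0.001,-0.0006,1,0,0,0,0,0,0,-1,0,0,0,0,0,0,-1,0,0,0,0,0,0,-1,0,0,0,0,0,0,-1,0,0,0,0,0,0,-1,0,0,0,0,0,0,-1,0,0,0,0,0,0],
  force=50,
)

```text
t: 5.65
eef_pos: [0.4562, -0.1767, 0.0301]
tool_rot: [-0.341, 0.418, 0.824, 0.173]
contact_force: [2.1, -2.8, 6.5]
gripper_width: 0.601
```

```bash
python3 - <<'E'
from mv import *
p,R=cur();print(p,bot.get_obs()['q'].round(2))
Q=R*Ro.from_rotvec([0,-np.pi/2,0])
A=plan(p,R,p+[0,0,.06],R,2)
plan(*A,p+[-.02,.02,.21],Q,11)
E
```

```text
[ 0.4561648  -0.17668089  0.03011313] [ 0.17  0.92  0.41  1.7  -0.59  1.42  1.54]
2 x [21.2, 0.0, -21.2, 0.0, 0.0, 0.0] deg/row 0.0 end [ 0.4562 -0.1767  0.0901]
11 x [3.9, -0.4, -14.9, -0.0, -0.1428, -0.0] deg/row 8.2 end [ 0.436  -0.1568  0.2402]
```

drive_tool(
  series=[-1,15,0,-15,0,0,0,-1,21,0,-21,0,0,0,-1,21,0,-21,0,0,0,-1,3.9,-0.4,-14.9,0,-0.12,0,-1,3.9,-0.4,-14.9,0,-0.12,0,-1,3.9,-0.4,-14.9,0,-0.12,0,-1,3.9,-0.4,-14.9,0,-0.12,0,-1,3.9,-0.4,-14.9,0,-0.12,0,-1,3.9,-0.4,-14.9,0,-0.12,0,-1,0,0,0,0,0,0],
)

```text
t: 6.9
eef_pos: [0.4653, -0.1928, 0.1996]
tool_rot: [-0.03, 0.451, 0.892, 0.016]
contact_force: [0.2, 0.7, -1.8]
gripper_width: 0.603
```

```bash
cat > st.py <<'E'
from mv import *
p,R=cur();o=bot.get_obs();print(p,bot.get_obs()['q'].round(2),'z',R.as_matrix()[:,2].round(3),'x',R.as_matrix()[:,0].round(3),o['gripper_width'])
E
python3 st.py
```

```text
[ 0.46525646 -0.19275438  0.19955665] [-0.24  0.33  0.65  2.01 -0.29  0.94  1.21] z [-0.038  0.056 -0.998] x [-0.591  0.804  0.068] 0.603492199519654
```

```bash
cat > pl.py <<'E'
from mv import *
def target(x,y,a,pg,Rg,seat,h,dyaw=0):
    m=np.array([np.cos(a),np.sin(a),0]); M0=np.array([x,y,.026])+.06*m
    mt=Rg.inv().apply(M0-pg); print('mouth in tool',mt.round(4)); mt[1]=0
    Q=Ro.from_euler('z',dyaw)*Ro.from_rotvec(np.cross(m,[0,0,-1])*np.pi/2)*Rg
    return np.array(seat)+[0,0,h]-Q.apply(mt),Q
E
cat > b.py <<'E'
from pl import *
Rg=Ro.from_quat([.418,.824,.173,-.341]); pg=np.array([.4562,-.1767,.0301]); seat=[.5608,.0868,.018]
E
python3 - <<'E'
from b import *
p,R=cur()
P,Q=target(.44,-.1548,2.203,pg,Rg,seat,.125); print(P,Q.as_matrix()[:,2].round(2))
mid=np.array([.46,-.10,.30])
A=plan(p,R,P+[-.03,-.12,0.03],Q,9); plan(*A,P,Q,4)
E
```

```text
mouth in tool [ 0.0588 -0.0002  0.0646]
[0.55835385 0.09009046 0.23024024] [ 0.42 -0.57 -0.71]
9 x [8.1, 16.4, -9.9, 0.0003, -0.0948, 0.0001] deg/row 5.4 end [ 0.5286 -0.0298  0.2604]
4 x [19.3, 23.7, -8.7, 0.0, -0.0001, 0.0001] deg/row 0.0 end [0.5582 0.0901 0.2304]
```

drive_tool(
  series=[-1,8.1,16.4,-9.9,0.0003,-0.0948,0,-1,8.1,16.4,-9.9,0.0003,-0.0948,0,-1,8.1,16.4,-9.9,0.0003,-0.0948,0,-1,8.1,16.4,-9.9,0.0003,-0.0948,0,-1,8.1,16.4,-9.9,0.0003,-0.0948,0,-1,8.1,16.4,-9.9,0.0003,-0.0948,0,-1,8.1,16.4,-9.9,0.0003,-0.0948,0,-1,8.1,16.4,-9.9,0.0003,-0.0948,0,-1,8.1,16.4,-9.9,0.0003,-0.0948,0,-1,0,0,0,0,0,0],
)

```text
t: 8.15
eef_pos: [0.5299, -0.0296, 0.2579]
tool_rot: [0.341, 0.415, 0.824, -0.176]
contact_force: [0.3, -1.5, -1.6]
gripper_width: 0.605
```

```bash
python3 st.py; python3 - <<'E'
from b import *
p,R=cur()
P,Q=target(.44,-.1548,2.203,pg,Rg,seat,.125); print(P,(R.inv()*Q).as_rotvec())
plan(p,R,P,Q,5)
E
```

```text
[ 0.52988465 -0.02955375  0.25787125] [-1.24  0.25  0.87  2.24  0.91  0.76 -0.45] z [ 0.416 -0.574 -0.705] x [-0.422  0.565 -0.709] 0.6049021145750691
mouth in tool [ 0.0588 -0.0002  0.0646]
[0.55835385 0.09009046 0.23024024] [-0.00393465  0.0026233   0.0067973 ]
5 x [15.1, 18.8, -7.4, -0.0008, 0.0005, 0.0014] deg/row 0.1 end [0.5585 0.0901 0.2301]
```

drive_tool(
  series=[-1,15.1,18.8,-7.4,-0.0008,0.0005,0.0014,-1,15.1,18.8,-7.4,-0.0008,0.0005,0.0014,-1,15.1,18.8,-7.4,-0.0008,0.0005,0.0014,-1,15.1,18.8,-7.4,-0.0008,0.0005,0.0014,-1,15.1,18.8,-7.4,-0.0008,0.0005,0.0014,-1,0,0,0,0,0,0,-1,0,0,0,0,0,0],
)

```text
t: 9.02
eef_pos: [0.5587, 0.0873, 0.2313]
tool_rot: [0.341, 0.42, 0.823, -0.172]
contact_force: [-0.8, -0.3, -0.7]
gripper_width: 0.605
```

```bash
python3 st.py; python3 - <<'E'
from b import *
p,R=cur()
P,Q=target(.44,-.1548,2.203,pg,Rg,seat,.125); print(P,(R.inv()*Q).as_rotvec())
C=cam("side");T=cam("top")
# overlay predicted seat & post & mouth square
for I in(C,T):
    im=I[0]
    for z,c in((.018,(0,0,255)),(.113,(0,255,0))):
        u=proj(I,[[seat[0],seat[1],z]])[0]; cv2.circle(im,tuple(int(k) for k in u),2,c,-1)
a=C[0][110:310,180:400]; b=T[0][150:330,170:370]
cv2.imwrite('pics/b1.png',np.hstack([cv2.resize(a,(440,400)),cv2.resize(b,(360,400))]))
E
```

```text
[0.55865078 0.08732232 0.23126691] [-1.27  0.43  0.75  2.1   0.72  0.8  -0.47] z [ 0.417 -0.57  -0.708] x [-0.413  0.575 -0.706] 0.6054289159631078
mouth in tool [ 0.0588 -0.0002  0.0646]
[0.55835385 0.09009046 0.23024024] [-0.00067385 -0.00148456 -0.00586598]
```

View pics/b1.png

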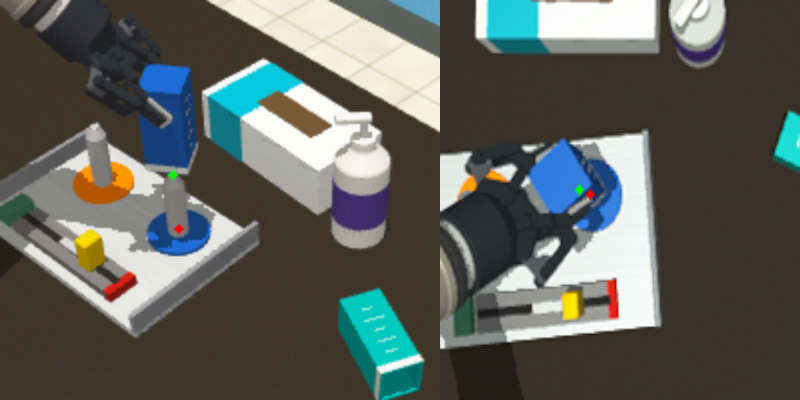

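The side view shows the beaker upright just above the blue post, green dot at (172,175). The top view agrees. Next I'll fit its in-hand position.

```bash
cat > up.py <<'E'
from fit import *
def upfit(col,x0,y0,yaw,zr,label=''):
    T,S=cam("top"),cam("side"); B=np.array([[a,b,c] for a in(-.026,.026) for b in(-.026,.026) for c in(zr+.01,zr+.12)])
    its=[]
    for C in(T,S):
        u=proj(C,[[x0,y0,zr+.06]])[0]
        m=sum(k[0] for k in comps(C,col,30) if np.hypot(*(k[1]-u))<45)
        its.append((C,obshull(m),B))
    from scipy.optimize import minimize
    for nm,it in(("both",its),("top",its[:1]),("side",its[1:])):
        f=lambda v:cost((v[0],v[1],yaw),[(C,o,P+[0,0,v[2]]) for C,o,P in it])
        p0=[x0,y0,0]; r=minimize(f,p0,method='Nelder-Mead',options=dict(initial_simplex=[p0,[x0+.01,y0,0],[x0,y0+.01,0],[x0,y0,.01]],maxiter=120)); print(nm,r.x.round(4),round(r.fun,3))
E
python3 - <<'E'
from up import *; from b import *
p,R=cur(); print(p); mt=np.array([.0588,0,.0646]); M=p+R.apply(mt); ax=R.apply([1,0,1])/2**.5; print('mouth pred',M,'axis',ax)
upfit('blue',M[0],M[1],2.203,M[2])
E
```

```text
[0.55850179 0.0869879  0.23135624]
mouth pred [0.561157   0.08398197 0.14409505] axis [ 0.00284178  0.00360398 -0.99998947]
both [ 0.5604  0.0825 -0.0029] 0.193
top [0.5435 0.0329 0.2049] 0.176
side [ 0.5637  0.0876 -0.0073] 0.043
```

drive_tool(
  series=[-1,1.7,1.8,-1.7,0,0,0,-1,0,0,0,0,0,0,-1,7.1,0,7.1,0,0,0,-1,7.1,0,7.1,0,0,0,-1,7.1,0,7.1,0,0,0,-1,7.1,0,7.1,0,0,0,-1,0,0,0,0,0,0],
)

```text
t: 10.1
eef_pos: [0.5586, 0.0911, 0.1903]
tool_rot: [0.341, 0.42, 0.823, -0.172]
contact_force: [0.6, -0.5, -0.8]
gripper_width: 0.604
```

```bash
python3 - <<'E'
from b import *
p,R=cur(); print('mouth',p+R.apply([.0588,0,.0646]),'ax',R.apply([.707,0,.707]),bot.get_obs()['contact_force'])
E
```

```text
mouth [0.56121787 0.08795667 0.10300125] ax [ 0.00208171  0.00243618 -0.99984385] [ 0.64560134 -0.48298035 -0.84309626]
```

drive_tool(
  series=[-1,7.1,0,7.1,0,0,0,-1,7.1,0,7.1,0,0,0,-1,7.1,0,7.1,0,0,0,-1,7.1,0,7.1,0,0,0,-1,7.1,0,7.1,0,0,0,-1,7.1,0,7.1,0,0,0,-1,7.1,0,7.1,0,0,0,-1,5,0,5,0,0,0,-1,0,0,0,0,0,0],
)

```text
t: 11.22
eef_pos: [0.5591, 0.0915, 0.1133]
tool_rot: [0.341, 0.42, 0.823, -0.172]
contact_force: [-0.7, -0.1, -1.8]
gripper_width: 0.6
```

```bash
python3 - <<'E'
from b import *
p,R=cur(); print('mouth',p+R.apply([.0588,0,.0646]),'ax',R.apply([.707,0,.707]),bot.get_obs()['contact_force'])
E
```

```text
mouth [0.56169342 0.08849081 0.02602499] ax [ 0.0026228   0.00313296 -0.99984064] [-0.71178233 -0.11798892 -1.77831514]
```

Rim about 8 mm above the disc. I'll go down in small steps until it makes contact.

drive_tool(
  series=[-1,2.1,0,2.1,0,0,0,-1,1.4,0,1.4,0,0,0,-1,1.1,0,1.1,0,0,0,-1,0,0,0,0,0,0,-1,0,0,0,0,0,0],
)

```text
t: 11.85
eef_pos: [0.5602, 0.0916, 0.11]
tool_rot: [0.343, 0.42, 0.822, -0.172]
contact_force: [-12.1, 7.4, 28.3]
gripper_width: 0.606
```

drive_tool(
  series=[-1,-1.2,0,-1.2,0,0,0,1,0,0,0,0,0,0,1,0,0,0,0,0,0,1,0,0,0,0,0,0,1,0,0,-15,0,0,0,1,0,0,-30,0,0,0,1,0,0,-40,0,0,0,1,0,0,-40,0,0,0,1,0,0,0,0,0,0],
)

```text
t: 12.98
eef_pos: [0.5069, 0.1663, 0.1989]
tool_rot: [0.341, 0.419, 0.824, -0.168]
contact_force: [0.2, 0.6, 0.0]
gripper_width: 1.002
```

```bash
python3 st.py; python3 - <<'E'
from h import *
C=cam("side");T=cam("top")
a=C[0][130:310,160:360]; b=T[0][170:330,150:330]
cv2.imwrite('pics/b2.png',np.hstack([cv2.resize(a,(400,360)),cv2.resize(b,(400,356))[:356].repeat(1,0)] if 0 else [cv2.resize(a,(400,360)),cv2.resize(b,(400,360))]))
E
```

```text
[0.50687084 0.16627561 0.19888559] [-1.4   0.49  0.7   2.11  0.64  0.85 -0.6 ] z [ 0.422 -0.564 -0.71 ] x [-0.415  0.576 -0.704] 1.0021917846271278
```

View pics/b2.png

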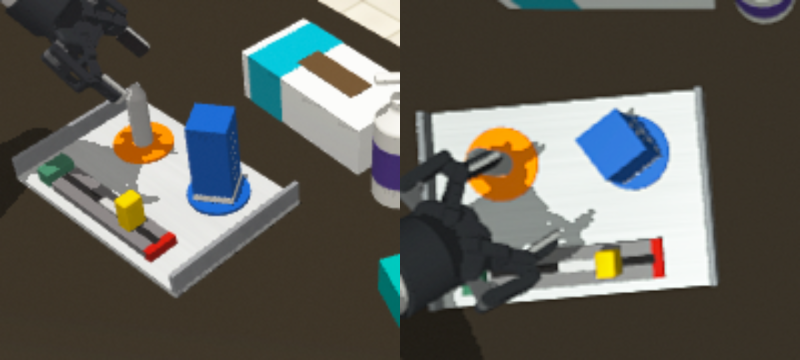

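```bash
cat > o.py <<'E'
from pl import *; from ik import tool
a=1.752; m=np.array([np.cos(a),np.sin(a),0]); c=np.array([.466,-.345,.028]); Q=tool(a,np.pi/4); g=c-.025*m-Q.apply([0,0,.003])
E
python3 - <<'E'
from o import *
p,R=cur(); print(g)
A=plan(p,R,np.array([.50,.05,.33]),R,3)
A=plan(*A,np.array([.47,-.30,.25]),tool(a,0.05),12)
A=plan(*A,g+[0,0,.09],Q,9)
E
```

```text
[ 0.47088763 -0.37167728  0.03012132]
3 x [-51.9, -23.7, -10.8, 0.0, 0.0, 0.0] deg/row 0.0 end [0.5002 0.05   0.33  ]
12 x [-21.9, -14.8, 16.2, 0.0142, 0.0681, 0.0357] deg/row 4.5 end [ 0.4705 -0.2996  0.2499]
9 x [-12.9, -1.4, 10.7, -0.0, 0.0818, 0.0] deg/row 4.7 end [ 0.4709 -0.3717  0.1206]
```

drive_tool(
  series=[1,-31,0,-31,0,0,0,1,-31,0,-31,0,0,0,1,-31,0,-31,0,0,0,1,0,0,0,0,0,0],
)

```text
t: 13.58
eef_pos: [0.5077, 0.1613, 0.3306]
tool_rot: [0.342, 0.422, 0.823, -0.17]
contact_force: [-0.3, 0.1, -0.6]
gripper_width: 1.004
```

```bash
python3 - <<'E'
from o import *
p,R=cur(); print(p)
A=plan(p,R,np.array([.50,-.27,.26]),tool(a,0.1),11)
A=plan(*A,g+[0,0,.09],Q,9)
E
```

```text
[0.5077027  0.16134298 0.33063928]
11 x [-32.0, -17.4, 19.3, 0.0148, 0.0787, 0.0391] deg/row 5.1 end [ 0.4994 -0.27    0.2596]
9 x [-16.1, -5.2, 10.3, -0.0001, 0.0762, -0.0] deg/row 4.4 end [ 0.4705 -0.3718  0.1201]
```

drive_tool(
  series=[1,-32,-17.4,19.3,0.0148,0.0787,0.0391,1,-32,-17.4,19.3,0.0148,0.0787,0.0391,1,-32,-17.4,19.3,0.0148,0.0787,0.0391,1,-32,-17.4,19.3,0.0148,0.0787,0.0391,1,-32,-17.4,19.3,0.0148,0.0787,0.0391,1,-32,-17.4,19.3,0.0148,0.0787,0.0391,1,-32,-17.4,19.3,0.0148,0.0787,0.0391,1,-32,-17.4,19.3,0.0148,0.0787,0.0391,1,-32,-17.4,19.3,0.0148,0.0787,0.0391,1,-32,-17.4,19.3,0.0148,0.0787,0.0391,1,-32,-17.4,19.3,0.0148,0.0787,0.0391,1,0,0,0,0,0,0],
)

```text
t: 15.08
eef_pos: [0.4945, -0.2752, 0.256]
tool_rot: [-0.04, 0.644, 0.764, 0.027]
contact_force: [0.1, -0.1, 0.2]
gripper_width: 1.0
```

```bash
python3 st.py; python3 - <<'E'
from o import *
p,R=cur()
A=plan(p,R,g+[0,0,.09],Q,9)
E
```

```text
[ 0.49449822 -0.27515585  0.25595154] [-0.23  0.45  0.9   1.81 -0.45  1.16  1.01] z [-0.027  0.093 -0.995] x [-0.168  0.981  0.097] 0.9997588764637071
9 x [-15.5, -4.4, 10.1, -0.0006, 0.0765, -0.0016] deg/row 4.4 end [ 0.4705 -0.3718  0.1206]
```

drive_tool(
  series=[1,-15.5,-4.4,10.1,-0.0006,0.0765,-0.0016,1,-15.5,-4.4,10.1,-0.0006,0.0765,-0.0016,1,-15.5,-4.4,10.1,-0.0006,0.0765,-0.0016,1,-15.5,-4.4,10.1,-0.0006,0.0765,-0.0016,1,-15.5,-4.4,10.1,-0.0006,0.0765,-0.0016,1,-15.5,-4.4,10.1,-0.0006,0.0765,-0.0016,1,-15.5,-4.4,10.1,-0.0006,0.0765,-0.0016,1,-15.5,-4.4,10.1,-0.0006,0.0765,-0.0016,1,-15.5,-4.4,10.1,-0.0006,0.0765,-0.0016,1,0,0,0,0,0,0,1,0,0,0,0,0,0],
)

```text
t: 16.45
eef_pos: [0.4776, -0.3654, 0.1236]
tool_rot: [-0.293, 0.586, 0.715, 0.245]
contact_force: [-0.9, 0.7, 0.0]
gripper_width: 1.001
```

```bash
python3 st.py; python3 - <<'E'
from o import *
p,R=cur(); print(g,(R.inv()*Q).as_rotvec())
A=plan(p,R,g,Q,6)
C=cam("side"); I=C[0][200:470,200:500]; T=cam("top")[0][150:380,330:540]
cv2.imwrite('pics/c1.png',np.hstack([cv2.resize(I,(400,360)),cv2.resize(T,(329,360))]))
E
```

```text
[ 0.47764986 -0.36542373  0.12357867] [ 0.42  0.95  0.59  1.44 -0.75  1.71  1.41] z [-0.132  0.694 -0.708] x [-0.142  0.693  0.707] 1.0014377673995118
[ 0.47088763 -0.37167728  0.03012132] [-0.00470155  0.0007397   0.01432329]
6 x [-11.6, -1.4, 10.4, -0.0008, 0.0001, 0.0024] deg/row 0.1 end [ 0.4707 -0.372   0.0302]
```

View pics/c1.png

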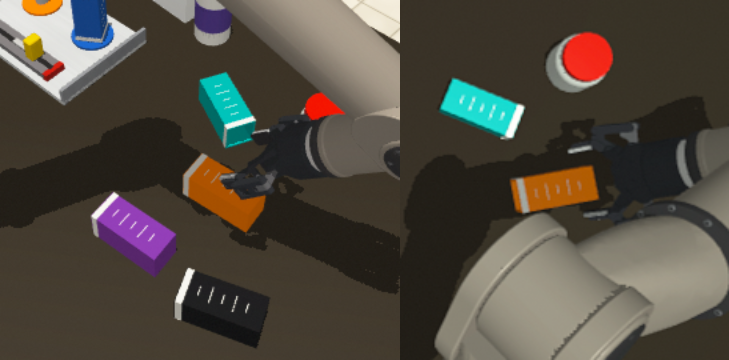

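The fingers straddle the orange beaker, jar and decoys clear. I'll descend.

drive_tool(
  series=[1,-11.6,-1.4,10.4,-0.0008,0.0001,0.0024,1,-11.6,-1.4,10.4,-0.0008,0.0001,0.0024,1,-11.6,-1.4,10.4,-0.0008,0.0001,0.0024,1,-11.6,-1.4,10.4,-0.0008,0.0001,0.0024,1,-11.6,-1.4,10.4,-0.0008,0.0001,0.0024,1,-11.6,-1.4,10.4,-0.0008,0.0001,0.0024,1,0,0,0,0,0,0,1,0,0,0,0,0,0],
)

```text
t: 17.55
eef_pos: [0.4706, -0.3727, 0.0305]
tool_rot: [-0.294, 0.591, 0.71, 0.246]
contact_force: [-0.5, -0.3, -0.1]
gripper_width: 1.002
```

```bash
python3 st.py; python3 - <<'E'
from o import *
p,R=cur(); print(g-p,(R.inv()*Q).as_rotvec())
A=plan(p,R,g,Q,2)
E
```

```text
[ 0.4706123  -0.37270717  0.03052237] [ 0.45  1.07  0.56  1.44 -0.79  1.61  1.46] z [-0.126  0.696 -0.707] x [-0.128  0.695  0.707] 1.0022473939041945
[ 0.00027534  0.0010299  -0.00040105] [ 0.00101836 -0.00043871  0.0002562 ]
2 x [0.2, 0.2, 0.5, 0.0005, -0.0002, 0.0001] deg/row 0.0 end [ 0.4708 -0.3717  0.0301]
```

Close, then lift and start the pitch as with blue.

drive_tool(
  series=[-1,0,0,0,0,0,0,-1,0,0,0,0,0,0,-1,0,0,0,0,0,0,-1,0,0,0,0,0,0,-1,0,0,0,0,0,0,-1,0,0,0,0,0,0],
  force=50,
)

```text
t: 18.3
eef_pos: [0.4708, -0.3727, 0.0308]
tool_rot: [-0.294, 0.591, 0.71, 0.246]
contact_force: [1.7, -1.2, 6.3]
gripper_width: 0.606
```

```bash
python3 st.py; python3 - <<'E'
from o import *
p,R=cur(); np.save('og.npy',np.r_[p,R.as_quat()])
seat=[.5508,.2364,.018]
P,Qf=target(.466,-.345,a,p,R,seat,.125); print(P,Qf.as_matrix().round(2).tolist())
A=plan(p,R,p+[0,0,.06],R,3)
A=plan(*A,np.array([.48,-.32,.25]),tool(a,0.0),9)
plan(*A,np.array([.50,.06,.27]),Qf,11)
E
```

```text
[ 0.47077824 -0.372706    0.03084828] [ 0.45  1.07  0.56  1.44 -0.79  1.62  1.46] z [-0.126  0.696 -0.707] x [-0.128  0.695  0.707] 0.6059333084708254
mouth in tool [0.0588 0.0002 0.0658]
[0.54986523 0.24115808 0.23111363] [[-0.13, 0.98, 0.13], [0.7, 0.18, -0.69], [-0.71, 0.0, -0.71]]
3 x [14.1, 0.0, -14.1, 0.0, 0.0, 0.0] deg/row 0.0 end [ 0.4707 -0.3728  0.0907]
9 x [12.9, 2.1, -14.0, 0.0002, -0.0873, 0.0] deg/row 5.0 end [ 0.48   -0.3196  0.2499]
11 x [31.7, 8.0, -13.8, -0.0001, -0.0714, -0.0001] deg/row 4.1 end [0.4996 0.0604 0.2698]
```

drive_tool(
  series=[-1,14.1,0,-14.1,0,0,0,-1,14.1,0,-14.1,0,0,0,-1,14.1,0,-14.1,0,0,0,-1,12.9,2.1,-14,0.0002,-0.0873,0,-1,12.9,2.1,-14,0.0002,-0.0873,0,-1,12.9,2.1,-14,0.0002,-0.0873,0,-1,12.9,2.1,-14,0.0002,-0.0873,0,-1,12.9,2.1,-14,0.0002,-0.0873,0,-1,12.9,2.1,-14,0.0002,-0.0873,0,-1,12.9,2.1,-14,0.0002,-0.0873,0,-1,12.9,2.1,-14,0.0002,-0.0873,0,-1,12.9,2.1,-14,0.0002,-0.0873,0],
)

```text
t: 19.8
eef_pos: [0.4796, -0.319, 0.2508]
tool_rot: [0.001, 0.64, 0.768, 0.0]
contact_force: [-0.1, 0.6, -1.2]
gripper_width: 0.607
```

```bash
python3 st.py; cat >> o.py <<'E'
import os
if os.path.exists('og.npy'):
    d=np.load('og.npy'); P,Qf=target(.466,-.345,a,d[:3],Ro.from_quat(d[3:]),[.5508,.2364,.018],.125)
E
python3 - <<'E'
from o import *
p,R=cur()
A=plan(p,R,np.array([.50,0.02,.34]),Qf,11)
plan(*A,P+[0,0,.1],Qf,6)
E
```

```text
[ 0.47958894 -0.3190197   0.25075034] [-0.24  0.46  0.97  1.85 -0.43  1.06  1.08] z [ 0.001 -0.001 -1.   ] x [-0.18   0.984 -0.001] 0.6070887015296141
mouth in tool [0.0588 0.0002 0.0658]
11 x [25.9, 7.4, -18.5, -0.0, -0.0712, -0.0002] deg/row 4.1 end [0.5001 0.0198 0.3396]
6 x [25.6, 14.9, -23.6, -0.0001, -0.0001, 0.0] deg/row 0.0 end [0.55   0.2413 0.3313]
```

drive_tool(
  series=[-1,25.9,7.4,-18.5,0,-0.0712,-0.0002,-1,25.9,7.4,-18.5,0,-0.0712,-0.0002,-1,25.9,7.4,-18.5,0,-0.0712,-0.0002,-1,25.9,7.4,-18.5,0,-0.0712,-0.0002,-1,25.9,7.4,-18.5,0,-0.0712,-0.0002,-1,25.9,7.4,-18.5,0,-0.0712,-0.0002,-1,25.9,7.4,-18.5,0,-0.0712,-0.0002,-1,25.9,7.4,-18.5,0,-0.0712,-0.0002,-1,25.9,7.4,-18.5,0,-0.0712,-0.0002,-1,25.9,7.4,-18.5,0,-0.0712,-0.0002,-1,25.9,7.4,-18.5,0,-0.0712,-0.0002,-1,0,0,0,0,0,0],
)

```text
t: 21.3
eef_pos: [0.5007, 0.0233, 0.3376]
tool_rot: [0.293, 0.588, 0.713, -0.245]
contact_force: [-0.0, -0.7, -1.1]
gripper_width: 0.606
```

```bash
python3 st.py; python3 - <<'E'
from o import *
p,R=cur()
plan(p,R,P+[0,0,.1],Qf,7)
E
```

```text
[0.50068532 0.0233048  0.33763082] [-1.56  0.54  1.34  1.99  0.29  1.09 -0.2 ] z [ 0.131 -0.694 -0.708] x [-0.135  0.695 -0.706] 0.6059969405660717
mouth in tool [0.0588 0.0002 0.0658]
7 x [21.4, 12.7, -20.0, 0.0003, -0.0001, 0.001] deg/row 0.1 end [0.5501 0.2412 0.3308]
```

drive_tool(
  series=[-1,21.4,12.7,-20,0.0003,-0.0001,0.001,-1,21.4,12.7,-20,0.0003,-0.0001,0.001,-1,21.4,12.7,-20,0.0003,-0.0001,0.001,-1,21.4,12.7,-20,0.0003,-0.0001,0.001,-1,21.4,12.7,-20,0.0003,-0.0001,0.001,-1,21.4,12.7,-20,0.0003,-0.0001,0.001,-1,21.4,12.7,-20,0.0003,-0.0001,0.001,-1,0,0,0,0,0,0,-1,0,0,0,0,0,0],
)

```text
t: 22.42
eef_pos: [0.5508, 0.2352, 0.3328]
tool_rot: [0.293, 0.595, 0.708, -0.245]
contact_force: [-0.4, -1.4, -2.1]
gripper_width: 0.604
```

```bash
python3 st.py; python3 - <<'E'
from o import *
p,R=cur(); print('mouth',p+R.apply([.0588,0,.0658]),(R.inv()*Qf).as_rotvec())
plan(p,R,P,Qf,6)
from up import *
M=p+R.apply([.0588,0,.0658]); upfit('orange',M[0],M[1],a,M[2])
E
```

```text
[0.55083564 0.23519441 0.33281008] [-1.48  0.77  1.13  1.6   0.08  1.38 -0.26] z [ 0.124 -0.694 -0.709] x [-0.122  0.699 -0.705] 0.6042749053929516
mouth in tool [0.0588 0.0002 0.0658]
mouth [0.55182423 0.23058428 0.2446917 ] [-0.00493367 -0.00213806 -0.00686488]
6 x [12.7, -0.0, 11.3, -0.0008, -0.0004, -0.0011] deg/row 0.1 end [0.5499 0.2412 0.231 ]
both [ 0.5532  0.232  -0.0044] 0.037
top [ 0.5537  0.2321 -0.0047] 0.04
side [ 0.5531  0.2328 -0.0044] 0.026
```

drive_tool(
  series=[-1,12.2,-0.5,12,-0.0008,-0.0004,-0.0011,-1,12.2,-0.5,12,-0.0008,-0.0004,-0.0011,-1,12.2,-0.5,12,-0.0008,-0.0004,-0.0011,-1,12.2,-0.5,12,-0.0008,-0.0004,-0.0011,-1,12.2,-0.5,12,-0.0008,-0.0004,-0.0011,-1,12.2,-0.5,12,-0.0008,-0.0004,-0.0011,-1,0,0,0,0,0,0,-1,0,0,0,0,0,0],
)

```text
t: 23.52
eef_pos: [0.5483, 0.2372, 0.2298]
tool_rot: [0.295, 0.59, 0.711, -0.244]
contact_force: [0.3, -0.3, -1.5]
gripper_width: 0.606
```

```bash
python3 st.py; python3 - <<'E'
from o import *
p,R=cur(); M=p+R.apply([.0588,0,.0658])+[.0015,.0015,-.004]; print('mouth corrected',M,'axis',(Qf.inv()*R).as_rotvec())
plan(p,R,p+np.array([.5508,.2364,.100])-M,Qf,4)
E
```

```text
[0.54834579 0.23722665 0.2297982 ] [-1.46  0.87  1.05  1.69  0.01  1.22 -0.32] z [ 0.131 -0.695 -0.707] x [-0.129  0.695 -0.708] 0.6058025961715375
mouth in tool [0.0588 0.0002 0.0658]
mouth corrected [0.55086783 0.23381876 0.13769628] axis [-0.00186384 -0.00125857 -0.0010909 ]
4 x [7.1, 0.1, 6.2, 0.0005, 0.0003, 0.0003] deg/row 0.0 end [0.5483 0.2398 0.1922]
```

drive_tool(
  series=[-1,7.1,0.1,6.2,0.0005,0.0003,0.0003,-1,7.1,0.1,6.2,0.0005,0.0003,0.0003,-1,7.1,0.1,6.2,0.0005,0.0003,0.0003,-1,7.1,0.1,6.2,0.0005,0.0003,0.0003,-1,7.1,0,7.1,0,0,0,-1,7.1,0,7.1,0,0,0,-1,7.1,0,7.1,0,0,0,-1,7.1,0,7.1,0,0,0,-1,7.1,0,7.1,0,0,0,-1,7.1,0,7.1,0,0,0,-1,0,0,0,0,0,0],
)

```text
t: 24.9
eef_pos: [0.5476, 0.2398, 0.1306]
tool_rot: [0.294, 0.591, 0.71, -0.245]
contact_force: [-0.4, 0.6, -1.2]
gripper_width: 0.604
```

```bash
python3 - <<'E'
from o import *
p,R=cur(); M=p+R.apply([.0588,0,.0658])+[.0015,.0015,-.004]; print('mouth corrected',M,'axis',(Qf.inv()*R).as_rotvec(),bot.get_obs()['contact_force'])
E
```

```text
mouth in tool [0.0588 0.0002 0.0658]
mouth corrected [0.54985338 0.23639998 0.03845316] axis [ 0.0014411  -0.00049352 -0.00129261] [-0.38868329  0.64276422 -1.18271527]
```

drive_tool(
  series=[-1,6,0,6,0,0,0,-1,5,0,5,0,0,0,-1,1.6,0,1.6,0,0,0,-1,1.2,0,1.2,0,0,0,-1,0.7,0,0.7,0,0,0,-1,0,0,0,0,0,0,-1,0,0,0,0,0,0],
)

```text
t: 25.78
eef_pos: [0.548, 0.2399, 0.1111]
tool_rot: [0.294, 0.591, 0.71, -0.245]
contact_force: [-0.3, 0.2, -1.9]
gripper_width: 0.606
```

drive_tool(
  series=[-1,1,0,1,0,0,0,-1,0.7,0,0.7,0,0,0,-1,0,0,0,0,0,0,-1,0,0,0,0,0,0],
)

```text
t: 26.28
eef_pos: [0.5482, 0.2399, 0.1102]
tool_rot: [0.294, 0.591, 0.71, -0.245]
contact_force: [-2.4, 2.8, 9.8]
gripper_width: 0.605
```

drive_tool(
  series=[1,0,0,0,0,0,0,1,0,0,0,0,0,0,1,0,0,0,0,0,0,1,0,0,-15,0,0,0,1,0,0,-30,0,0,0,1,0,0,-40,0,0,0,1,0,0,-40,0,0,0,1,-31,0,-31,0,0,0,1,0,0,0,0,0,0],
)

```text
t: 27.4
eef_pos: [0.5333, 0.328, 0.245]
tool_rot: [0.295, 0.592, 0.71, -0.242]
contact_force: [0.5, -0.2, -0.4]
gripper_width: 1.004
```

```bash
python3 st.py; python3 - <<'E'
from h import *
C=cam("side");T=cam("top")
a=C[0][130:310,160:360]; b=T[0][170:330,150:330]
cv2.imwrite('pics/d1.png',np.hstack([cv2.resize(a,(400,360)),cv2.resize(b,(400,360))]))
E
```

```text
[0.533314   0.32798398 0.24502317] [-1.5   0.91  1.03  1.53 -0.02  1.38 -0.37] z [ 0.133 -0.692 -0.71 ] x [-0.126  0.698 -0.705] 1.003612346402408
```

View pics/d1.png

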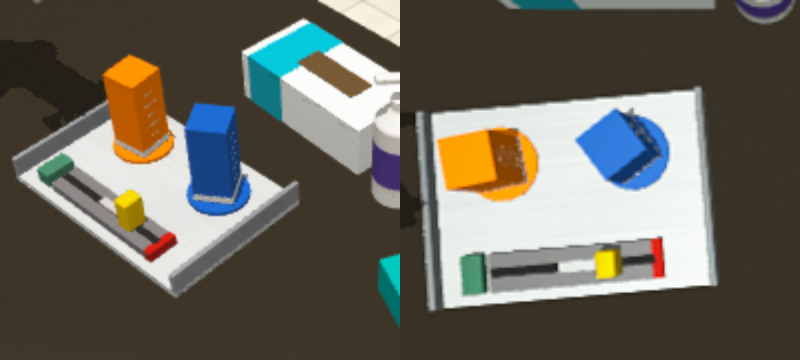

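Both beakers are on their discs, upright and released, and the grip is near the red end. Next I'll refit the grip and plan the push.

```bash
cat > l.py <<'E'
from ik import tool
from mv import *
ca=np.array([.5109,.1586]); th=.064; ex=np.array([np.cos(th),np.sin(th)]); ey=np.array([-ex[1],ex[0]])
def W(x,y,z): return np.r_[ca+x*ex+y*ey,z]
Ql=tool(th+np.pi/2,0)
E
python3 - <<'E'
from fit import *; from l import *
T,S=cam("top"),cam("side")
G=np.array([[a,b,z] for a in(-.015,.015) for b in(-.011,.011) for z in(.026,.072)])
for C,u in((T,(242,287)),(S,(225,235))):
    m=min(comps(C,"yellow"),key=lambda k:np.hypot(*(k[1]-u)))[0]; ob=obshull(m)
    r=min(((cost((*W(-.075,y,0)[:2],th),[(C,ob,G)]),y) for y in np.arange(-.08,0,.001))); print(r)
    h=cv2.cvtColor(C[0],cv2.COLOR_BGR2HSV); rm=cv2.inRange(h,(0,150,80),(6,255,255))|cv2.inRange(h,(174,150,80),(180,255,255))
    n,l,st,c=cv2.connectedComponentsWithStats(rm); print([(c[i].round(),st[i]) for i in range(1,n) if st[i,4]>30], 'proj red mark',proj(C,[W(-.075,-.095,z) for z in(.026,.04)]).round(0).tolist())
p,R=cur()
A=plan(p,R,W(-.075,-.072,.20),Ql,10)
E
```

```text
(np.float64(0.2822520507084265), np.float64(-0.04299999999999997))
[(array([449., 186.]), array([434, 170,  32,  32, 794], dtype=int32)), (array([266., 284.]), array([263, 276,   6,  17,  81], dtype=int32)), (array([ 11., 453.]), array([   0,  427,   27,   53, 1129], dtype=int32)), (array([557., 466.]), array([ 484,  451,  156,   29, 3886], dtype=int32))] proj red mark [[265.0, 285.0], [265.0, 285.0]]
(np.float64(0.1318827708703375), np.float64(-0.04399999999999997))
[(array([240., 253.]), array([232, 246,  16,  15, 114], dtype=int32)), (array([445., 284.]), array([428, 269,  36,  30, 843], dtype=int32))] proj red mark [[240.0, 251.0], [239.0, 247.0]]
10 x [-19.9, -12.2, 13.6, 0.0045, 0.0784, 0.0113] deg/row 4.5 end [0.441  0.0816 0.1999]
```

drive_tool(
  series=[1,-19.9,-12.2,13.6,0.0045,0.0784,0.0113,1,-19.9,-12.2,13.6,0.0045,0.0784,0.0113,1,-19.9,-12.2,13.6,0.0045,0.0784,0.0113,1,-19.9,-12.2,13.6,0.0045,0.0784,0.0113,-1,-19.9,-12.2,13.6,0.0045,0.0784,0.0113,-1,-19.9,-12.2,13.6,0.0045,0.0784,0.0113,-1,-19.9,-12.2,13.6,0.0045,0.0784,0.0113,-1,-19.9,-12.2,13.6,0.0045,0.0784,0.0113,-1,-19.9,-12.2,13.6,0.0045,0.0784,0.0113,-1,-19.9,-12.2,13.6,0.0045,0.0784,0.0113,-1,0,0,0,0,0,0,-1,0,0,0,0,0,0],
)

```text
t: 29.1
eef_pos: [0.4416, 0.0819, 0.2004]
tool_rot: [0.0, 0.684, 0.73, 0.0]
contact_force: [-0.1, 0.5, -0.5]
gripper_width: -0.002
```

```bash
python3 st.py; python3 - <<'E'
from l import *
p,R=cur(); print((R.inv()*Ql).as_rotvec(), W(-.075,-.074,.067))
A=plan(p,R,W(-.075,-.074,.10),Ql,4); A=plan(*A,W(-.075,-.074,.066),Ql,3)
E
```

```text
[0.44163533 0.08191711 0.20037187] [-1.18  0.26  1.01  2.17 -0.29  0.85  0.08] z [ 0.001 -0.    -1.   ] x [-0.064  0.998 -0.   ] -0.0018311017395728764
[0.00105925 0.00029827 0.00038567] [0.44078632 0.07995478 0.067     ]
4 x [-0.5, -0.3, 25.1, 0.0003, 0.0001, 0.0001] deg/row 0.0 end [0.4406 0.0798 0.1   ]
3 x [0.0, 0.1, 11.3, -0.0, -0.0, -0.0] deg/row 0.0 end [0.4409 0.0799 0.0661]
```

drive_tool(
  series=[-1,-0.5,-0.3,25.1,0.0003,0,0,-1,-0.5,-0.3,25.1,0.0003,0,0,-1,-0.5,-0.3,25.1,0.0003,0,0,-1,-0.5,-0.3,25.1,0.0003,0,0,-1,0,0,11.3,0,0,0,-1,0,0,11.3,0,0,0,-1,0,0,11.3,0,0,0,-1,0,0,0,0,0,0,-1,5,0,0,0,0,0,-1,5,0,0,0,0,0,-1,5,0,0,0,0,0,-1,0,0,0,0,0,0],
)

```text
t: 30.6
eef_pos: [0.4398, 0.0952, 0.0664]
tool_rot: [-0.0, 0.684, 0.73, 0.0]
contact_force: [-0.3, -0.2, -0.5]
gripper_width: 0.001
```

```bash
python3 st.py; python3 - <<'E'
from l import *
p,R=cur(); print((p[:2]-ca)@ey,(p[:2]-ca)@ex,bot.get_obs()['contact_force'])
C=cam("side");T=cam("top")
a=C[0][160:290,160:320]; b=T[0][200:330,150:310]
cv2.imwrite('pics/e1.png',np.hstack([cv2.resize(a,(400,325)),cv2.resize(b,(400,325))]))
E
```

```text
[0.43979713 0.09516296 0.06635577] [-0.92  0.51  0.71  2.26 -0.64  0.57  0.34] z [ 0.001  0.001 -1.   ] x [-0.065  0.998  0.001] 0.0010945059964105027
-0.05875969015084279 -0.07501449791514138 [-0.25859906 -0.15278801 -0.51405598]
```

View pics/e1.png

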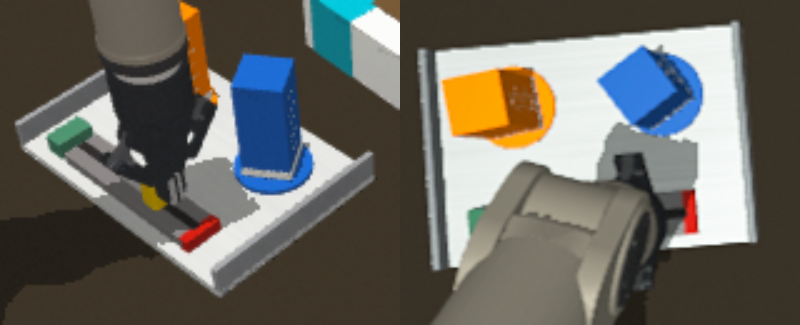

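drive_tool(
  series=[-1,9,0,0,0,0,0,-1,9,0,0,0,0,0,-1,9,0,0,0,0,0,-1,9,0,0,0,0,0,-1,9,0,0,0,0,0,-1,9,0,0,0,0,0,-1,9,0,0,0,0,0,-1,9,0,0,0,0,0,-1,9,0,0,0,0,0,-1,0,0,0,0,0,0],
)

```text
t: 31.95
eef_pos: [0.4341, 0.1766, 0.0661]
tool_rot: [-0.0, 0.683, 0.73, 0.0]
contact_force: [0.7, -0.4, 0.2]
gripper_width: -0.003
```

drive_tool(
  series=[-1,3,0,0,0,0,0,-1,2,0,0,0,0,0,-1,0,0,0,0,0,0,-1,0,0,0,0,0,0],
)

```text
t: 32.45
eef_pos: [0.4337, 0.1802, 0.0661]
tool_rot: [-0.0, 0.684, 0.729, -0.0]
contact_force: [-0.4, -1.5, -0.4]
gripper_width: -0.001
```

drive_tool(
  series=[-1,3,0,0,0,0,0,-1,3,0,0,0,0,0,-1,0,0,0,0,0,0,-1,0,0,0,0,0,0],
)

```text
t: 32.95
eef_pos: [0.4335, 0.1824, 0.0661]
tool_rot: [0.001, 0.685, 0.728, -0.001]
contact_force: [-0.0, -13.0, 4.9]
gripper_width: -0.001
```

drive_tool(
  series=[-1,2,0,0,0,0,0,-1,2,0,0,0,0,0,-1,0,0,0,0,0,0,-1,0,0,0,0,0,0],
)

```text
t: 33.45
eef_pos: [0.4335, 0.1828, 0.0662]
tool_rot: [0.003, 0.686, 0.727, -0.003]
contact_force: [-0.0, -23.6, 8.7]
gripper_width: -0.002
```

The force rises without motion, so this looks like the end stop. I'll back off, rise and check.

drive_tool(
  series=[-1,-8,0,0,0,0,0,-1,-8,0,0,0,0,0,-1,0,0,-40,0,0,0,-1,0,0,-50,0,0,0,-1,0,0,-50,0,0,0,-1,-40,-25,-20,0,0,0,-1,-40,-25,-20,0,0,0,-1,-40,-25,0,0,0,0,-1,0,0,0,0,0,0],
)

```text
t: 34.58
eef_pos: [0.3693, 0.0589, 0.2449]
tool_rot: [-0.006, 0.684, 0.729, 0.005]
contact_force: [-0.1, 1.0, 0.6]
gripper_width: -0.001
```

```bash
python3 st.py; python3 - <<'E'
from fit import *; from l import *; 
T,S=cam("top"),cam("side")
cv2.imwrite('pics/f1.png',np.hstack([cv2.resize(S[0][130:310,160:360],(400,360)),cv2.resize(T[0][170:330,150:330],(400,360))]))
G=np.array([[a,b,z] for a in(-.015,.015) for b in(-.011,.011) for z in(.026,.072)])
for C in(T,S):
    for m,c,n in comps(C,"yellow",40):
        ob=obshull(m); print(c.round(),min(((cost((*W(-.075,y,0)[:2],th),[(C,ob,G)]),y) for y in np.arange(-.06,.1,.001))))
E
```

```text
[0.369329   0.05885898 0.24485302] [-1.54 -0.26  1.11  2.27  0.26  1.   -0.52] z [-0.003  0.015 -1.   ] x [-0.064  0.998  0.015] -0.0006449098146893874
[203. 290.] (np.float64(0.4194915254237288), np.float64(0.05800000000000011))
[201. 218.] (np.float64(0.1497473587505742), np.float64(0.0510000000000001))
```

View pics/f1.png

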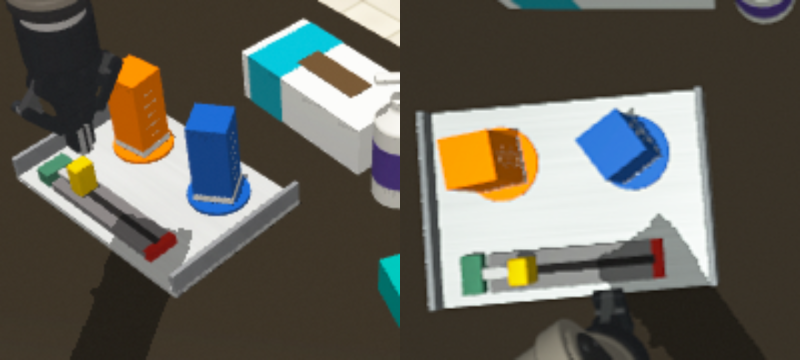

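Both beakers look right and the grip sits near the keeper, but the travel estimates (95 to 101 mm) straddle the limit. I'll measure more tightly with a looser mask, against the saved pictures.

```bash
python3 - <<'E'
from fit import *; from l import *
T,S=cam("top"),cam("side")
G=np.array([[a,b,z] for a in(-.015,.015) for b in(-.011,.011) for z in(.026,.072)])
out=[]
for C,f,u0,u1 in((T,'top0',(242,287),(203,290)),(S,'side0',(225,235),(201,218))):
    for im,u in((cv2.imread(f'pics/{f}.png'),u0),(C[0],u1)):
        h=cv2.cvtColor(im,cv2.COLOR_BGR2HSV); m=cv2.inRange(h,(20,110,50),(35,255,255))
        n,l,st,c=cv2.connectedComponentsWithStats(m); i=min(range(1,n),key=lambda i:np.hypot(*(c[i]-u))+(st[i,4]<40)*99)
        ob=obshull((l==i).astype(np.uint8)); D=(im,)+C[1:]
        r=minimize(lambda v:cost((*W(v[0],v[1],0)[:2],th),[(D,ob,G)]),[-.075,-.043 if u is u0 else .055],method='Nelder-Mead',options=dict(initial_simplex=[[-.075,-.045 if u is u0 else .055],[-.07,-.045 if u is u0 else .055],[-.075,-.04 if u is u0 else .06]]))
        print(f,st[i],c[i].round(1),r.x.round(4),round(r.fun,3))
k=lambda im,x,y:cv2.resize(im[y-30:y+30,x-35:x+35],(390,334),interpolation=cv2.INTER_CUBIC)
cv2.imwrite('pics/g1.png',np.hstack([k(T[0],205,288),k(S[0],203,222)]))
E
```

```text
top0 [238 281  12  13 145] [243.3 287. ] [-0.0745 -0.0445] 0.111
top0 [198 284  14  14 162] [204.6 290.1] [-0.0742  0.0507] 0.08
side0 [217 225  16  21 237] [224.5 235. ] [-0.0755 -0.0436] 0.081
side0 [193 208  16  21 224] [200.6 217.8] [-0.0747  0.051 ] 0.079
```

View pics/g1.png

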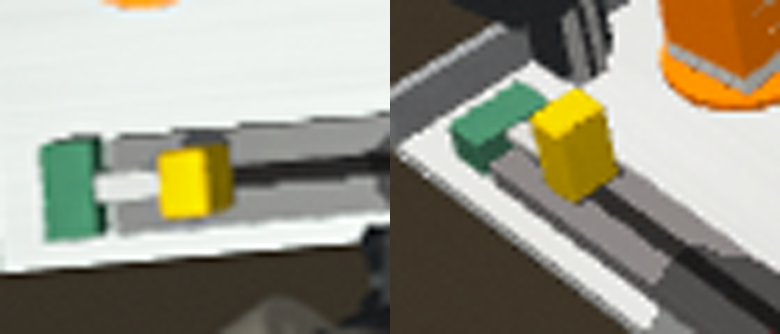

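The grip sits at carrier y ≈ +51 mm with its bolt in the green keeper. Both views agree, and it stopped hard at 24 N against about 2.5 N of friction, so it is at the end stop. I'll let the arm settle and hand in.

drive_tool(
  series=[-1,0,0,0,0,0,0,-1,0,0,0,0,0,0],
)

```text
t: 35.02
eef_pos: [0.3708, 0.0598, 0.2446]
tool_rot: [0.001, 0.684, 0.73, -0.001]
contact_force: [0.3, 0.8, 0.1]
gripper_width: -0.0
```

```bash
python3 - <<'E'
from h import *
o=bot.get_obs(); print(o['t'],o['eef_pos'],abs(o['joint_vel']).max(),o['contact_force']); print(bot.hand_in())
E
```

```text
35.025 [0.37082352 0.05983937 0.24458134] 0.013392201159055492 [0.32976671 0.80405751 0.06095173]
the job is handed in; nothing more can be done
None
```

I put both beakers upside down on the pegs of their own colour, released them, and pushed the lock grip to its stop. I handed in at 35 s. No verdict is reported, so the result rests on the checks below.

- **Beakers:** each one pressed on its foot disc before release (28 N for blue, 10 N for orange). In the pictures both stand upright on their discs. I judged the final placement by eye and did not measure it after release.
- **Lock grip:** it stopped hard, with the push rising to 24 N without further movement. Both cameras put it about 51 mm along the carrier's +y, with its bolt in the green keeper.
- **Disagreement on the lock:** I measured about 95 mm of travel, not 100 mm. The likely reason is that the grip started about 5 mm off its open end. I took the hard stop and the bolt in the keeper as proof of the end stop.
- **Things to leave alone:** I planned every path clear of the pump bottle, jar and glove box. I saw no shift where they were in view, but did not measure their positions at the end.
- **At hand-in:** the hand was about 0.24 m up, touching nothing and nearly at rest.

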